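# Find and open the access hatch in the bench service box

## Robot

A 6-joint arm with a two-finger parallel gripper is mounted at the origin on the work surface. World frame = base frame: x ahead of the robot, y to its left, z up, the work surface at z = 0. Lengths are in mm, angles in degrees, forces in N, time in s.
With the tool pointing down it reaches from about 300 to 850 mm from the base axis. Payload 4.2 kg.
Tool frame: the origin (TCP) lies between the finger pads; the fingertips stand 22 mm ahead of it and the grasp point (between the pads) lies 3 mm ahead of it; z points along the fingers, y is the direction in which the jaws open and shut (so a half turn about z gives the same grasp; the last joint's range is limited). The gripper opens to 91 mm and grips with 3 to 60 N. Pads are 32 mm wide; open, the fingers measure 118 mm over their backs; the gripper's body (76 mm by 178 mm) begins 60 mm behind the grasp point.
Start: joints at [-75, 18.312, 89.639, -0, 72.044, -1.146], TCP at [159.901, -552.334, 235.976] pointing down, gripper open.
Joint ranges: [-177.97, 177.97], [-48.28, 115.42], [12.27, 149.76], [-77.06, 257.06], [2.81, 150.46], [-146.56, 146.56]. Speed limits (degrees/s): [147.25, 147.25, 180, 180, 180, 180].

## Interface

Orientations are given as [roll, pitch, yaw] about the fixed x, y, z axes, in that order (R = Rz(yaw) Ry(pitch) Rx(roll)).
In Python, from workcell import * gives the robot as it stands.
- The arm moves only by the shell command python3 -m jog 'ROWS' [OPENING] [FORCE]. ROWS is text: rows parted by semicolons, each of 6 numbers parted by spaces: the shift along the tool's x, y, z in units of 0.5 m (1.0 is 0.5 m), then the turn, a rotation vector about the tool's x, y, z in units of pi/2 rad (1.0 is pi/2 rad). A call has 1 to 20 rows; each row is the pose to reach, as a shift and turn from the pose measured when the call began, along the tool's axes at that moment; what a row does not reach only later rows make up. A row lasts 1/12 s, in which the tool goes at most 41.7 mm and 7.16 degrees, less where a joint would pass 70% of its speed; a pose out of reach is approached as far as the arm can. A call with a number of a shift or a turn outside -1 to 1 is refused whole. A call with a gripper value outside its range is refused whole. OPENING is the opening, from -1 (shut) to 1 (fully open), set as the call begins (- or left out, the last holds). The fingers move at their own pace and stop on an object; FORCE is the grip in N (left out, the last holds). Time passes only in rows, so rows that repeat a pose let the fingers close. It gives the time, the measured TCP pose, the force and the opening at its end, in the units of the state.
- state(): the state, without advancing time (a new reading comes with each control period).
- grab_frame(name): name is "side" or "top" or "wrist"; returns the picture (420x560x3 uint8, red, green, blue); there is no depth.
- calibration(name): a dict with "mtx" (3x3 intrinsics, pixels), "distortion" ([k1, k2, p1, p2, k3] as OpenCV has them; the pictures are not rectified), "rvec" (rotation vector, rad) and "tvec" (3), from world to camera coordinates, as OpenCV has them. Camera axes: x right, y down, z forward; pixel columns grow to the right and rows downward; lengths in mm; the calibration is good to about 2 mm. A picture is of the moment at which its call begins: read the wrist's pose just before it. calibration takes no time and is no camera call; for the wrist camera it gives the pose at the moment of the call.
- job_done(): hands the job in, once; it reports no verdict.
Trained networks look in the newest picture that a camera, given by its name, has taken for a name from the list of things; names that differ only in an ending like _2 or _b are one class to them, and where a whole thing is asked for, a point or a joint stands for the part that bears it (a point fixed in the world has none). Each returns a list of dicts, best first, with "confidence" (0 to 1); they miss things now and then, are a little off and sometimes report something else, mostly with a low value. They report only what shows in the picture. A call takes as long as a camera call.
- spot_in(query, camera): "rect" ([left, top, right, bottom] in pixels, round what is visible of it).
- tip_of(query, camera): "location" ([column, row] in pixels: a listed point, or the origin of a listed thing).
The state is a dict: "time_s": time; "qpos": joint angles; "qvel": joint speeds; "effort": joint torques, N m; "ee_pos": TCP position; "ee_rot": TCP orientation; "force": force on the tool from outside, world axes, zero at the start; "torque": the same for the moment, N m; "gripper_width": finger opening in mm.
Only numpy, scipy, OpenCV 4.12 (cv2) and the standard library are available. Lean on these libraries where they do the work, as an engineer would, in place of code of your own. Each camera call takes 0.05 s, during which the arm holds its last target. There are 200 camera calls.

## Task

The service box on the guitar bench has four identical cover panels in a row; three are fixed, and one is the access hatch over the air outlet, hung on a pin across its middle. Find it by pressing the far end of each panel with the fingertips until one rocks, then push that one open all the way, until it stands up on edge against its stop. It only needs pressing and pushing: pick nothing up, and leave the block, jar, tape and hammer where they are.

Things in the scene. Friction and masses are not known exactly. Their poses are not given: they have to be found in the camera images.
- service_box: Low plywood box fixed to the bench, 170 (x) x 580 (y) x 100 mm high, flat top. Origin: centre of its underside, on the bench. x points away from the robot (far side), y along the row of panels, z up. Place and yaw (up to 0.25 rad) vary. Under each panel is a well 92 mm deep, 134 mm (x) by 96 mm (y). The fixed panels do not give at all.
- panel1 (a point): Centre of the top face of the first panel (at the box's -y end), 100 mm above the bench; axes as the box's. All four panels look alike: plain grey boards 130 (x) x 92 (y) x 12 mm, flush with the box top, a 2 mm gap all round, 110 mm apart along y. The point belongs to the box and does not move when a panel turns. Any of the four may be the hatch.
- panel2 (a point): The same point of panel 2, counted from the box's -y end. It may be a fixed panel or the hatch.
- panel3 (a point): The same point of panel 3, counted from the box's -y end. It may be a fixed panel or the hatch.
- panel4 (a point): The same point of panel 4, at the box's +y end. If a panel is the hatch: tipped to 0.7 rad, its near end stands about 40 mm above the box top and leans towards the robot, and can be pushed over in +x with the outside of the fingers, best rising with its arc (65 mm round the pin): below 0.9 rad a level push may bind. Fully open it stands about 60 mm above the box top.
- hatch (a joint): Opening of the hatch, whichever panel it is (rad): 0 shut and flush, 1.40 fully open, nearly upright, at its stop. Its pin runs along the box's y, 6 mm under the panel's centre point. The near (-x) end rests on a ledge; pressing the far (+x) end turns it down into the well and the near end up. It moves stiffly (3 N at 45 mm from the pin) and stays at any angle it is left.
- sanding_block: Loose wooden sanding block with a cork face, 85 x 40 x 24 mm, lying on the -y end of the box top. Origin: centre of its underside. Leave alone.
- jar: Loose small glass jar with a steel lid, 48 mm diameter, 58 mm high, standing on the +y end of the box top. Origin: centre of its underside. Leave alone.
- tape_roll: Loose roll of blue tape lying flat on the bench on the robot's side of the box, 104 mm diameter, 24 mm high. Origin: centre of its underside. Leave alone.
- fret_hammer: Loose small hammer lying on the bench on the robot's side of the box, roughly along y, head to +y: 260 mm long, head 78 mm across, 26 mm high. Origin: underside at mid-length. Leave alone.

How it is judged (in metres and radians):
On the way, in this order (a step that is already met when the one before it is completed fails the run):
1. the hatch has been found: its far end gives under the pressing fingers (value of joint hatch between 0.1 and 1 rad and contact force between the fingers and anything else above 0.3 N).
2. the hatch has been pushed fully open (value of joint hatch above 1.25 rad), for 0.2 s.
At the end, for the whole second after the job is handed in: The hatch stands open against its stop (more than 1.25 of 1.40 rad) and at rest; block, jar, tape and hammer are within 20 mm of where they began (value of joint hatch above 1.25 rad and velocity of joint hatch between -0.05 and 0.05 rad/s and distance of each of sanding_block, jar, tape_roll, fret_hammer from where it was at the start of the episode below 0.02 m); the robot touches nothing.
It fails at once if the sanding block is lifted or pushed away (moved 20 mm or more) (distance of sanding_block from where it was at the start of the episode above 0.02 m).
It fails at once if the jar is lifted or pushed away (moved 20 mm or more) (distance of jar from where it was at the start of the episode above 0.02 m).
It fails at once if the tape roll is lifted or pushed away (moved 20 mm or more) (distance of tape_roll from where it was at the start of the episode above 0.02 m).
It fails at once if the hammer is lifted or pushed away (moved 20 mm or more) (distance of fret_hammer from where it was at the start of the episode above 0.02 m).
It also fails if it takes over 56 s, if anything falls off the work surface, if the arm or the gripper's body presses on something with over 40 N, if the wrist force passes 120 N, or if a joint passes its speed limit or range.

## Working session

There is one attempt and no reset: what is moved stays moved. The work goes in short steps, Python scripts to look and compute and a shell command to move; the robot and the scene stay as the last step left them, time stands still between calls to the robot, and variables do not carry over. Pictures are saved under pics/ and viewed, about 8 in all and at most 12, crops included, and the job is handed in when it is done.

```bash
mkdir -p pics; cat > h.py <<'E'
from workcell import *
import numpy as np, cv2
from scipy.spatial.transform import Rotation as R
def ray(cam,px,z):
    c=calibration(cam); 
    u=cv2.undistortPoints(np.array([[px]],float),np.array(c["mtx"],float),np.array(c["distortion"],float))[0,0]
    M=cv2.Rodrigues(np.array(c["rvec"],float))[0]; t=np.array(c["tvec"],float).ravel()
    o=-M.T@t; d=M.T@np.array([u[0],u[1],1]); return o+d*(z-o[2])/d[2]
E
python3 - <<'E'
from h import *
for cam in ["top","side"]:
    im=grab_frame(cam); cv2.imwrite(f"pics/{cam}0.png",im[:,:,::-1])
    for n,z in [("service_box",0),("panel1",100),("panel2",100),("panel3",100),("panel4",100),("sanding_block",100),("jar",100),("tape_roll",0),("fret_hammer",0)]:
        for r in tip_of(n,cam)[:2]:
            print(cam,n,round(r["confidence"],2),np.round(r["location"]),np.round(ray(cam,r["location"],z)))
s=state();print(s["time_s"],s["ee_pos"],s["ee_rot"],s["force"],s["gripper_width"])
E
```

```text
top service_box 0.78 [264. 195.] [552.  42.   0.]
top sanding_block 0.96 [384. 192.] [ 539. -221.  100.]
top jar 0.9 [150. 205.] [510. 285. 100.]
top tape_roll 0.84 [224. 266.] [383. 136.  -0.]
top fret_hammer 0.76 [334. 268.] [ 377. -124.    0.]
side service_box 0.84 [305. 236.] [550.  49.   0.]
side service_box 0.53 [310. 273.] [554. -80.   0.]
side panel1 0.95 [305. 184.] [547. 113. 100.]
side panel1 0.86 [303. 166.] [549. 205. 100.]
side panel2 0.95 [305. 184.] [547. 113. 100.]
side panel2 0.86 [303. 166.] [549. 205. 100.]
side panel3 0.95 [305. 184.] [547. 113. 100.]
side panel3 0.86 [303. 166.] [549. 205. 100.]
side panel4 0.95 [305. 184.] [547. 113. 100.]
side panel4 0.86 [303. 166.] [549. 205. 100.]
side sanding_block 0.72 [310. 276.] [ 538. -217.  100.]
side jar 0.94 [288. 153.] [512. 290. 100.]
side jar 0.23 [234. 216.] [402. -38. 100.]
side tape_roll 0.74 [233. 214.] [382. 139.   0.]
side fret_hammer 0.92 [218. 289.] [ 380. -135.    0.]
side fret_hammer 0.71 [304. 184.] [562. 312.   0.]
1.0 [ 159.89133766 -552.31736877  235.97695821] [ 1.79995535e+02 -5.90838281e-04  1.61450240e+01] [ 0.20349302  0.23947702 -0.26456923] 91.16839543683058
```

View pics/top0.png

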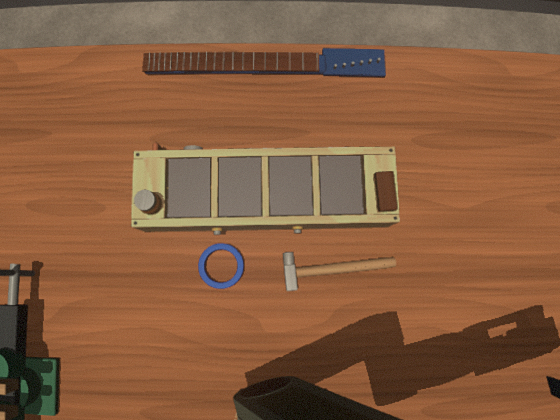

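View pics/side0.png

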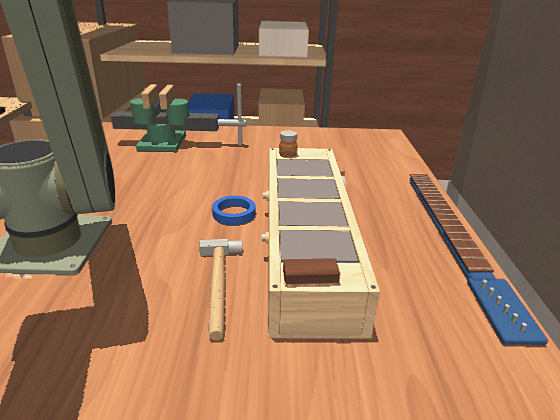

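The top view shows the four grey panels at about columns 342, 291, 240 and 189 (panel 1 to 4), row 186. The block is at (385,191), the jar at (148,202), and the tape and hammer are below the box. I'll measure the panels by segmentation.

```bash
python3 - <<'E'
from h import *
im=cv2.imread("pics/top0.png"); 
hsv=cv2.cvtColor(im,cv2.COLOR_BGR2HSV)
m=((hsv[...,1]<50)&(hsv[...,2]>50)).astype(np.uint8); m[:145]=0;m[232:]=0;m[:,:162]=0;m[:,370:]=0
m=cv2.morphologyEx(m,cv2.MORPH_OPEN,np.ones((5,5)))
n,l,st,ce=cv2.connectedComponentsWithStats(m)
P=[]
for i in range(1,n):
    if st[i,4]<800: continue
    ys,xs=np.where(l==i)
    w=np.array([ray("top",(x,y),100)[:2] for x,y in zip(xs[::5],ys[::5])])
    r=cv2.minAreaRect(np.array([ray("top",(x,y),100)[:2] for x,y in zip(xs,ys)],np.float32))
    print(st[i],np.round(ce[i]),np.round(w.mean(0)),np.round(r[0]),np.round(r[1]),round(r[2],1)); P.append(w.mean(0))
P=np.array(sorted(P,key=lambda p:p[1]));d=P[-1]-P[0];print(np.linalg.norm(d)/(len(P)-1),"yaw",np.degrees(np.arctan2(-d[0],d[1])),P.mean(0))
yw=np.arctan2(-d[0],d[1]); ex=np.array([np.cos(yw),np.sin(yw)])
for p in P: print("centre",p.round(),"far48",(p+48*ex).round())
E
```

```text
[ 270  159   42   56 1856] [290. 190.] [543. -17.] [552. -17.] [122.  89.] 0.2Traceback (most recent call last):
  File "<stdin>", line 12, in <module>
  File "h.py", line 5, in ray
    c=calibration(cam);
ValueError: time passes only in moves, steps and waits
```

```bash
sed -i 's/^def ray/C={}\ndef ray/; s/c=calibration(cam);/c=C[cam] if cam in C else C.setdefault(cam,calibration(cam))/' h.py
python3 - <<'E'
from h import *
im=cv2.imread("pics/top0.png").astype(int)
sat=im.max(2)-im.min(2)
m=((sat<28)&(im.max(2)>55)).astype(np.uint8); m[:145]=0;m[225:]=0;m[:,:165]=0;m[:,368:]=0
m=cv2.morphologyEx(m,cv2.MORPH_OPEN,np.ones((5,5)))
n,l,st,ce=cv2.connectedComponentsWithStats(m)
P=[]
for i in range(1,n):
    if st[i,4]<500: continue
    ys,xs=np.where(l==i)
    r=cv2.minAreaRect(np.array([ray("top",(x,y),100)[:2] for x,y in zip(xs,ys)],np.float32))
    print(st[i],np.round(r[0]),np.round(r[1]),round(r[2],1)); P.append(r[0])
P=np.array(sorted(P,key=lambda p:p[1]));d=P[-1]-P[0];print(np.linalg.norm(d)/(len(P)-1),P.mean(0))
yw=np.arctan2(-d[0],d[1]); ex=np.array([np.cos(yw),np.sin(yw)]);print("yaw",np.degrees(yw))
for p in P: print("centre",p.round(),"far48",(p+48*ex).round())
# box top corners
for q in [(133,150),(394,148),(398,221),(132,227)]: print(q,ray("top",q,100).round())
E
```

```text
[ 218  157   44   60 2530] [552.  94.] [130.  92.] 1.3
[ 269  156   44   60 2495] [554. -16.] [130.  92.] 1.5
[ 319  156   44   59 2472] [ 556. -126.] [129.  93.] 1.1
[ 167  158   44   59 2528] [550. 205.] [129.  94.] 1.5
110.13445901815813 [553.22499084  39.06366825]
yaw 1.1282750113410984
centre [ 556. -126.] far48 [ 604. -125.]
centre [554. -16.] far48 [602. -16.]
centre [552.  94.] far48 [600.  95.]
centre [550. 205.] far48 [598. 205.]
(133, 150) [633. 331. 100.]
(394, 148) [ 640. -248.  100.]
(398, 221) [ 477. -249.  100.]
(132, 227) [462. 323. 100.]
```

```bash
r=".545 -.287 0 0 0 .167"; python3 -m jog '.545 -.287 0 0 0 .167;.545 -.287 0 0 0 .167;.545 -.287 0 0 0 .167;.545 -.287 0 0 0 .167;.545 -.287 0 0 0 .167;.545 -.287 0 0 0 .167;.545 -.287 0 0 0 .167;.545 -.287 0 0 0 .167;.545 -.287 0 0 0 .167;.545 -.287 0 0 0 .167' -1
```

```text
time_s: 1.83
ee_pos: [382.3, -338.1, 236.0]
ee_rot: [180.0, 0.0, 1.3]
force: [-0.6, -0.1, -0.1]
gripper_width: 27.4
```

```bash
python3 -m jog '.453 -.416 0 0 0 0;.453 -.416 0 0 0 0;.453 -.416 0 0 0 0;.453 -.416 0 0 0 0;.453 -.416 0 0 0 0;.453 -.416 0 0 0 0;.453 -.416 0 0 0 0;.453 -.416 0 0 0 0;.453 -.416 .1 0 0 0;.453 -.416 .172 0 0 0;.453 -.416 .2 0 0 0;.453 -.416 .21 0 0 0;.453 -.416 .21 0 0 0' -1
```

```text
time_s: 2.92
ee_pos: [603.0, -126.5, 129.4]
ee_rot: [180.0, 0.2, 1.2]
force: [0.1, -0.2, 0.0]
gripper_width: 0.4
```

```bash
python3 -m jog '0 0 .01 0 0 0;0 0 .014 0 0 0;0 0 .018 0 0 0;0 0 .022 0 0 0;0 0 .022 0 0 0'
```

```text
time_s: 3.33
ee_pos: [603.7, -127.4, 122.3]
ee_rot: [179.9, -0.0, 1.2]
force: [-2.8, -0.8, 12.2]
gripper_width: 0.6
```

Panel 1 holds 12 N without giving, so it is fixed. On to panel 2.

```bash
python3 -m jog '0 0 -.02 0 0 0;0 -.07 -.02 0 0 0;0 -.15 -.02 0 0 0;0 -.223 -.02 0 0 0;0 -.223 -.02 0 0 0;0 -.223 -.006 0 0 0;0 -.223 0 0 0 0;0 -.223 .005 0 0 0;0 -.223 .008 0 0 0;0 -.223 .008 0 0 0'
```

```text
time_s: 4.17
ee_pos: [601.6, -16.2, 122.2]
ee_rot: [-180.0, -0.1, 1.0]
force: [-7.5, 5.4, 22.1]
gripper_width: 0.7
```

```bash
python3 -m jog '0 0 -.02 0 0 0;0 -.07 -.02 0 0 0;0 -.15 -.02 0 0 0;0 -.222 -.02 0 0 0;0 -.222 -.02 0 0 0;0 -.222 -.006 0 0 0;0 -.222 0 0 0 0;0 -.222 .005 0 0 0;0 -.222 .008 0 0 0;0 -.222 .008 0 0 0'
```

```text
time_s: 5.0
ee_pos: [599.7, 93.7, 122.2]
ee_rot: [-179.9, -0.2, 0.9]
force: [-8.3, 2.7, 25.4]
gripper_width: 0.3
```

Panels 2 and 3 are fixed too (22 N and 25 N, no give). Panel 4 should be the hatch.

```bash
python3 -m jog '0 0 -.02 0 0 0;0 -.07 -.02 0 0 0;0 -.15 -.02 0 0 0;0 -.22 -.02 0 0 0;0 -.22 -.02 0 0 0;0 -.22 -.006 0 0 0;0 -.22 0 0 0 0;0 -.22 .005 0 0 0;0 -.22 .008 0 0 0;0 -.22 .008 0 0 0'
```

```text
time_s: 5.83
ee_pos: [598.4, 202.1, 118.3]
ee_rot: [-179.9, -0.2, 0.8]
force: [1.2, -0.5, 1.4]
gripper_width: 0.4
```

Panel 4 gives: the tip is about 4 mm below the surface with only 1.4 N. Pressing it down further.

```bash
python3 -m jog '-.003 0 .008 0 0 0;-.006 0 .016 0 0 0;-.009 0 .024 0 0 0;-.012 0 .03 0 0 0;-.012 0 .036 0 0 0;-.012 0 .042 0 0 0;-.012 0 .048 0 0 0;-.012 0 .052 0 0 0;-.012 0 .052 0 0 0'
```

```text
time_s: 6.58
ee_pos: [591.7, 201.7, 91.4]
ee_rot: [-180.0, -0.1, 0.8]
force: [1.3, 0.2, 2.6]
gripper_width: 0.3
```

```bash
python3 -m jog '0 0 -.05 0 0 0;0 0 -.13 0 0 0;0 0 -.21 0 0 0;0 0 -.22 0 0 0;-.06 0 -.22 0 0 0;-.14 0 -.22 0 0 0;-.22 0 -.22 0 0 0;-.252 0 -.22 0 0 0;-.252 0 -.22 0 0 0;-.252 0 -.22 0 0 0'
python3 - <<'E'
from h import *
a=grab_frame("side")[100:300,220:400];b=grab_frame("top")[100:300,80:260]
cv2.imwrite("pics/p1.png",cv2.resize(np.hstack([a,b]),None,fx=2.2,fy=2.2)[:,:,::-1])
E
```

```text
time_s: 7.42
ee_pos: [464.6, 199.8, 200.8]
ee_rot: [-180.0, -0.1, 0.8]
force: [0.3, -0.7, 0.2]
gripper_width: 0.0
```

View pics/p1.png

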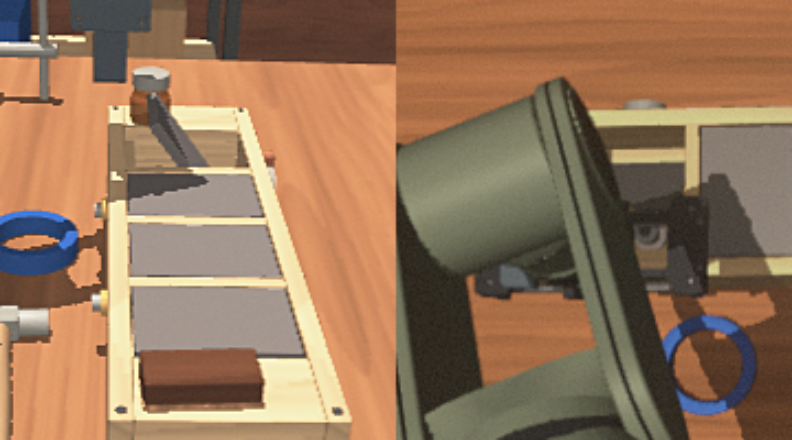

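Side crop: panel 4 is tilted about 0.9 rad, with its near end raised at (152,95). The fingers are clear of it on the robot's side, and the jar and block haven't moved. Next I lower and push +x while rising.

```bash
python3 -m jog '0 -.008 .06 0 0 0;0 -.008 .11 0 0 0;0 -.008 .11 0 0 0;.03 -.008 .11 0 0 0;.045 -.008 .11 0 0 0;.055 -.008 .107 0 0 0;.063 -.008 .103 0 0 0;.071 -.008 .099 0 0 0;.079 -.008 .095 0 0 0;.087 -.008 .091 0 0 0;.095 -.008 .087 0 0 0;.1 -.008 .084 0 0 0;.104 -.008 .082 0 0 0;.108 -.008 .081 0 0 0;.108 -.008 .081 0 0 0'
```

```text
time_s: 8.77
ee_pos: [515.3, 204.7, 158.3]
ee_rot: [180.0, 0.7, 0.7]
force: [-12.3, 2.3, -1.7]
gripper_width: 0.6
```

```bash
python3 -m jog '.01 0 0 0 0 0;.014 0 0 0 0 0;.016 0 0 0 0 0;.016 0 0 0 0 0;.016 0 0 0 0 0'
```

```text
time_s: 9.18
ee_pos: [515.6, 204.7, 157.8]
ee_rot: [179.9, 1.7, 0.7]
force: [-20.2, 2.0, 10.5]
gripper_width: 0.4
```

```bash
python3 -m jog '-.02 0 0 0 0 0;-.06 0 0 0 0 0;-.1 0 0 0 0 0;-.1 0 -.08 0 0 0;-.1 0 -.16 0 0 0;-.1 0 -.2 0 0 0;-.1 .08 -.2 0 0 0;-.1 .16 -.2 0 0 0;-.1 .24 -.2 0 0 0;-.1 .32 -.2 0 0 0;-.1 .4 -.2 0 0 0;-.1 .48 -.2 0 0 0;-.1 .56 -.2 0 0 0;-.1 .64 -.2 0 0 0;-.1 .7 -.2 0 0 0;-.1 .7 -.2 0 0 0;-.1 .7 -.2 0 0 0'
python3 - <<'E'
from h import *
a=grab_frame("side")[100:300,220:400];b=grab_frame("top")[100:300,80:260]
cv2.imwrite("pics/p2.png",cv2.resize(np.hstack([a,b]),None,fx=2.2,fy=2.2)[:,:,::-1])
for cam in ["top","side"]:
    if cam=="side": grab_frame(cam)
    for n,z in [("sanding_block",100),("jar",100),("tape_roll",0),("fret_hammer",0)]:
        for r in tip_of(n,cam)[:1]: print(cam,n,round(r["confidence"],2),np.round(ray(cam,r["location"],z)))
print(state()["force"])
E
```

```text
time_s: 10.6
ee_pos: [473.4, -147.6, 259.8]
ee_rot: [179.9, 1.6, 0.5]
force: [0.0, 0.4, -0.6]
gripper_width: 0.5
top sanding_block 0.58 [525.  41. 100.]
top jar 0.75 [521. 291. 100.]
top tape_roll 0.94 [383. 134.   0.]
side sanding_block 0.87 [ 540. -213.  100.]
side jar 0.39 [514. 270. 100.]
side tape_roll 0.57 [379. 136.   0.]
side fret_hammer 0.68 [ 380. -133.    0.]
[-0.42427199 -0.25675453 -0.02178034]
```

View pics/p2.png

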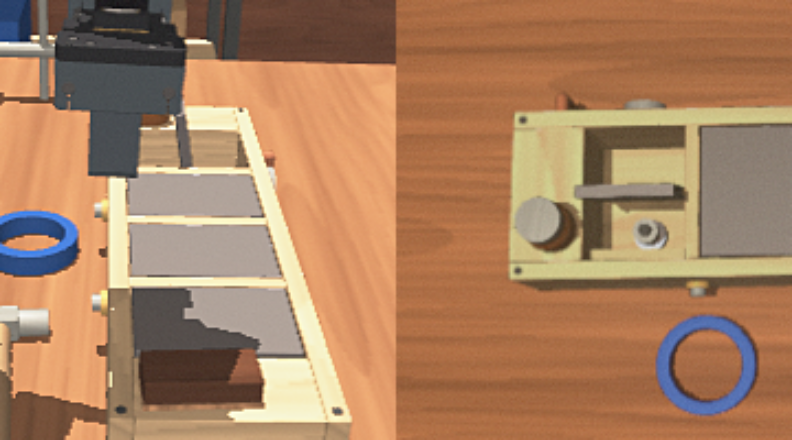

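The hatch shows edge-on in the top crop at (630,190), and the jar, block and tape are unmoved. I'll compare the strip with projections at several angles before handing in.

```bash
python3 - <<'E'
from h import *
c=calibration("top"); im=grab_frame("top")
print(im[178:196,195].tolist())
for y in [205]:
  for th in [1.15,1.25,1.33,1.4]:
    pts=[]
    for (u,v) in [(-65,6),(-65,-6),(65,6)]:  # along panel, normal
        pts.append([550+u*np.cos(th)+v*np.sin(th),y,94-u*np.sin(th)+v*np.cos(th)])
    q=cv2.projectPoints(np.array(pts,float),np.array(c["rvec"],float),np.array(c["tvec"],float),np.array(c["mtx"],float),np.array(c["distortion"],float))[0][:,0]
    print(th,q.round(1).tolist())
E
```

```text
[[204, 192, 135], [206, 194, 135], [207, 191, 138], [206, 189, 131], [202, 182, 128], [160, 148, 108], [153, 142, 131], [162, 146, 135], [158, 145, 133], [157, 143, 130], [147, 136, 124], [82, 74, 60], [71, 59, 44], [102, 84, 61], [127, 105, 77], [125, 101, 72], [119, 97, 74], [147, 128, 90]]
1.15 [[182.5, 191.4], [182.8, 197.1], [193.7, 178.8]]
1.25 [[182.5, 188.2], [182.6, 194.0], [193.8, 181.6]]
1.33 [[182.4, 185.6], [182.5, 191.5], [193.9, 183.8]]
1.4 [[182.5, 183.3], [182.5, 189.3], [193.9, 185.8]]
```

```bash
python3 -c "
from workcell import *
print(job_done())"
```

```text
the job is handed in; nothing more can be done
None
```

The hatch is panel 4, the one at the +y end of the box. I pushed it open against its stop and handed the job in at about 11 s.

- **Finding it:** I pressed the far end of each panel with the closed fingertips. Panels 1 to 3 did not give at 12, 22 and 25 N. Panel 4 gave at about 1–3 N.
- **Opening it:** I pressed panel 4 down to about 0.9 rad, then pushed its raised near end over in +x while rising until it stalled at the stop. The force there was about 20 N.
- **Hatch angle:** in the top picture, its upper edge spans rows 183.5 to 188.5. The projection for 1.40 rad gives 183.3 to 189.3, so it reads as fully open.
- **Loose objects:** the arm was clear of everything, with about zero force on the tool. The pictures showed the block, jar and tape where they began, and the side-camera detection put the hammer within 2 mm of its start.
- **Detections that disagreed:**
  - The top camera placed the sanding block at y = 41 (confidence 0.58). This is a false match, as the side camera and picture show it in place.
  - The side camera put the jar about 20 mm off (confidence 0.39). The top picture shows its lid within about 2 pixels of its start.
  - The top camera did not find the hammer in the final check.

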